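# Clear the jig and hold the set square home in its corner

### The arm

A 6-joint arm with a two-finger parallel gripper is mounted at the origin on a cart in front of the work surface, level with it; the furniture and walls round the work are solid. World frame = base frame: x ahead of the robot, y to its left, z up, the work surface at z = 0. Lengths are in mm, angles in rad, forces in N, time in s.
With the tool pointing down it reaches from about 250 to 725 mm from the base axis. Payload 4 kg.
Tool frame: the origin (TCP) lies at the very end of the fingers, on their centre line; the grasp point (between the pads) lies 19 mm behind it (arm.grasp_offset is the distance from the TCP to the grasp point, in mm); z points along the fingers, y is the direction in which the jaws open and shut (so a half turn about z gives the same grasp; the last joint's range is limited). The gripper opens to 85 mm and grips with 20 to 120 N. Pads are 22 mm wide; open, the fingers measure 114 mm over their backs; the gripper's body (76 mm by 85 mm) begins 54 mm behind the grasp point. The pads swing forward as they close: fully open they stand 13 mm farther back than shut.
Start: joints at [1.136, 0.241, 0.005, 1.335, 0, 1.571], TCP at [210.613, 453.477, 231.306] pointing down, gripper open.
Joint ranges: [-2.72, 2.72], [-1.05, 1.87], [-1.09, 1.28], [-1.99, 2.15], [-1.42, 1.44], [-3.14, 3.14]. Speed limits (rad/s): [2.79, 2.79, 3.14, 3.14, 3.14, 3.14].

### API

Orientations are given as a unit quaternion [x, y, z, w].
In Python, from rig import arm, camera, hand_in gives the robot as it stands.
- The arm moves only by the tool servo_tool, never from a script. Its argument "deltas" is a list of rows, each a list of 7 numbers: the finger opening in cm, from 0 to 8.54, then the shift along the tool's x, y, z in cm, then the turn, a rotation vector about the tool's x, y, z in rad. In form: [[jaw, tx, ty, tz, rx, ry, rz], ...]. A call has exactly 8 rows; each row shifts and turns the commanded pose from where the row before left it, along the tool's axes as they then stand; what a row does not reach is not made up. A row lasts 1/12 s, in which the tool goes at most 41.7 mm and 7.16 degrees, less where a joint would pass 70% of its speed; a pose out of reach is approached as far as the arm can. A call is refused whole if a number of a shift passes 4.17 or a number of a turn 0.125, either way. A call with a gripper value outside its range is refused whole. The fingers move at their own pace and stop on an object; the grip force is fixed at half the most. Time passes only in rows, so rows that do not move let the fingers close, or fill a call up. It gives the time, the measured TCP pose, the force and the opening at its end, in the units of the state.
- arm.get_obs(): the state, without advancing time (a new reading comes with each control period).
- camera(name): name is "scene" or "top"; returns a dict with "pixels" (420x560x3 uint8, red, green, blue), "fx", "fy", "cx", "cy" (pixels), "dist_coeffs" ([k1, k2, p1, p2, k3] as OpenCV has them; the pictures are not rectified), "R" (3x3) and "t" (3): a world point X has camera coordinates R X + t. Camera axes: x right, y down, z forward; pixel columns grow to the right and rows downward; lengths in mm; the calibration is good to about 2 mm. A picture is of the moment at which its call begins. There is no depth.
- hand_in(): hands the job in, once; it reports no verdict.
The state is a dict: "time_s": time; "joint_positions": joint angles; "qd": joint speeds; "joint_efforts": joint torques, N m; "eef_pos": TCP position; "tool_rot": TCP orientation; "contact_force": force on the tool from outside, world axes, zero at the start; "torque": the same for the moment, N m; "opening": opening from 0.0 (shut) to 1.0 (fully open).
Only numpy, scipy, OpenCV 4.12 (cv2) and the standard library are available. Lean on these libraries where they do the work, as an engineer would, in place of code of your own. Each camera call takes 0.05 s, during which the arm holds its last target. There are 200 camera calls.

### The job

The wire basket is standing in the corner of the assembly jig: hang it by its bail on the hook of the stand and let go of it. Then slide the set square, lying flat, into the jig's corner until its two outer faces touch both fences, and finish while still gripping it and pressing it firmly against both of them, so that it stays square. Leave the tape roll, the timer and the stapler where they are.

Things in the scene. Friction and masses are not known exactly. Their poses are not given: they have to be found in the camera images.
- jig: assembly jig fixed to the worktop: aluminium base plate 184 x 184 x 8 mm with two steel fences standing on its +x and +y edges; origin at the centre of the plate's underside; x points to the far fence, y to the left fence, z up; plate and fences are smooth ground metal (friction about 0.25)
- jig_corner (a point): the inside corner where the inner faces of both fences would meet, on the top of the base plate (75, 75, 8 mm from the jig's origin), with the jig's axes; the free plate lies to its -x and -y
- fence_far: steel fence on the jig's +x edge, 14 mm wide, 155 mm long along the jig's y, its inner face at jig x = 75 mm, its top 26 mm above the worktop (18 mm above the plate, bolt heads 3 mm more); its frame is the jig's (same origin and axes)
- fence_left: steel fence on the jig's +y edge, 14 mm wide, 155 mm long along the jig's x, its inner face at jig y = 75 mm, same height; its frame is the jig's (same origin and axes)
- square: loose aluminium set square lying flat, 0.3 kg: right-angled triangular frame 10 mm thick, two legs 120 mm long and 22 mm wide, brace and web. Outer faces look to its own +x and +y, 38 mm from the origin; the legs reach back to -82 mm. Origin on the underside, below the upright black grip
- square_corner (a point): the outer right-angled corner of the square on its underside (38, 38, 0 mm from its origin), with the square's axes; it goes to jig_corner with the axes parallel
- square_grip (a point): middle of the square's upright grip, 38 mm above the underside: a bar 14 mm thick along the square's (1, 1) direction (the bisector of its right angle), 44 mm long across it, rising from 10 to 55 mm above the underside; pinch it across the 14 mm
- basket: steel wire basket 60 x 60 x 45 mm, 0.12 kg, standing in the jig's corner on the plate; origin at the centre of its underside. A bail of 6 mm wire rises in its plane x = 0 from the +y and -y sides (59 mm apart), straight to 88 mm, then slanting to a peak; on the peak stands, on a 10 mm neck, a finger tab 12 mm thick along y, 22 mm along x, from 127 to 159 mm up
- basket_bail (a point): underside of the bail's peak, 114 mm above the basket's underside; the opening below it down to the basket's rim is 69 mm high; it is what rests in the hook
- basket_tab (a point): on the finger tab, a little above its middle, 146 mm above the basket's underside; pinch it across y
- hook_stand: fixed steel stand 204 mm high with one upturned hook of 8 mm round bar that points along the stand's -x; origin on the worktop midway between the post (30 mm to +x, on a foot disc of 84 mm diameter, 10 mm high) and the hook's seat (30 mm to -x)
- hook_seat (a point): lowest point of the hook's top side, 169 mm above the worktop, with the stand's axes. The tip is 22 mm ahead (-x), top at 192 mm; behind, the bar rises to 194 mm at the post, 60 mm off; its underside is at 161 mm. The basket goes on along +x, bail across the hook, rim below the bar and bail above the tip, and is lowered (it rests 1 to 3 mm above this point)
- tape: bystander: roll of adhesive tape lying flat, 68 mm across, 24 mm high; origin at the centre of its underside
- timer: bystander: bench timer, 33 x 64 x 62 mm; origin at the centre of its underside
- stapler: bystander: desk stapler, 34 x 128 x 45 mm; origin at the centre of its underside

How it is judged (in metres and radians):
On the way:
1. the basket hangs by its bail from the hook, clear of the worktop and let go (height (world z) of basket above 0.025 m and contact force between basket and hook_stand above 0.3 N and horizontal distance between basket_bail and hook_seat below 0.025 m and contact force between basket and the fingers below 0.1 N and angle between basket's own z axis and vertical below 0.35 rad), for 0.3 s.
At the end, for the whole second after the job is handed in: Basket hanging freely by its bail in the hook (within 25 mm of the seat, base 25 mm up, tilt under 20 deg). Square flat on the plate (4 mm, 2 deg), corner within 2.5 mm of each fence, parallel within 0.03 rad, over 1.5 N on each fence, at rest, still held by the fingers (over 2 N) (all of step 1 and x of square_corner in the frame of jig_corner above -0.0025 m and y of square_corner in the frame of jig_corner above -0.0025 m and z of square_corner in the frame of jig_corner below 0.004 m and angle between the x axis of square and the x axis of jig, either way round below 0.03 rad and angle between square's own z axis and vertical below 0.035 rad and x of square in the frame of jig below 0.06 m and y of square in the frame of jig below 0.06 m and contact force between square and fence_far above 1.5 N and contact force between square and fence_left above 1.5 N and contact force between square and the fingers above 2 N and linear speed of square below 0.02 m/s); the arm keeps its last pose, push and grip.
It fails at once if the roll of adhesive tape is moved by more than 30 mm (distance of tape from where it was at the start of the episode above 0.03 m).
It fails at once if the bench timer is moved by more than 30 mm (distance of timer from where it was at the start of the episode above 0.03 m).
It fails at once if the stapler is moved by more than 30 mm (distance of stapler from where it was at the start of the episode above 0.03 m).
It also fails if it takes over 72 s, if anything falls off the work surface, if the arm or the gripper's body presses on something with over 40 N, if the wrist force passes 120 N, or if a joint passes its speed limit or range.

## Working session

There is one attempt and no reset: what is moved stays moved. The work goes in short steps, Python scripts to look and compute and a tool call to move; the robot and the scene stay as the last step left them, time stands still between calls to the robot, and variables do not carry over. Pictures are saved under pics/ and viewed, about 8 in all and at most 12, crops included, and the job is handed in when it is done.

Besides the shell and the picture viewer there is one more tool, called after ">>>" as name(argument=value, ...), one argument or row to a line, values as JSON. servo_tool: Moves the arm, as the interface text tells. Its arguments: {"type":"object","properties":{"deltas":{"type":"array","items":{"type":"array","items":{"type":"number"}}}},"required":["deltas"]}

```bash
mkdir -p pics; cat > h.py <<'E'
import numpy as np, cv2, sys
from rig import arm, camera, hand_in
from scipy.spatial.transform import Rotation as Rn
def snap(n,f):
    c=camera(n); cv2.imwrite('pics/'+f,cv2.cvtColor(c['pixels'],cv2.COLOR_RGB2BGR)); return c
def K(c): return np.array([[c['fx'],0,c['cx']],[0,c['fy'],c['cy']],[0,0,1.]]),np.array(c['dist_coeffs'],float)
def back(c,uv,z):
    k,d=K(c); R=np.array(c['R']);t=np.array(c['t'])
    p=cv2.undistortPoints(np.array(uv,float).reshape(-1,1,2),k,d).reshape(-1,2)
    o=-R.T@t; r=np.c_[p,np.ones(len(p))]@R
    return o+r*((z-o[2])/r[:,2])[:,None]
def proj(c,X):
    k,d=K(c); return cv2.projectPoints(np.array(X,float).reshape(-1,1,3),cv2.Rodrigues(np.array(c['R'],float))[0],np.array(c['t'],float),k,d)[0].reshape(-1,2)
E
python3 - <<'E'
from h import *
import pickle
for n in('scene','top'):
    c=snap(n,n+'0.png'); pickle.dump(c,open(n+'0.pkl','wb')); print(n,-np.array(c['R']).T@np.array(c['t']),np.array(c['R']).round(3).tolist(),c['fx'])
o=arm.get_obs();print(o)
E
```

```text
scene [-357.42057727 -490.97672206 1205.94914492] [[0.415, -0.91, 0.014], [-0.663, -0.313, -0.68], [0.623, 0.273, -0.733]] 469.41445649199653
top [-168.96516029  258.23173806 1509.73381306] [[-0.446, -0.895, -0.012], [-0.762, 0.386, -0.52], [0.47, -0.223, -0.854]] 445.08818166901926
{'time_s': 0.1, 'joint_positions': array([1.13598150e+00, 2.41343305e-01, 3.83240889e-03, 1.33520111e+00,
       2.17333542e-05, 1.57078672e+00]), 'qd': array([ 0.00022243, -0.00173628,  0.00224099, -0.00098162,  0.00030073,
       -0.00089941]), 'joint_efforts': array([ 9.07138565e-04, -3.73136866e+01,  2.53010666e+01,  1.08337234e-02,
        1.11390650e-04,  1.26883924e-05]), 'eef_pos': array([210.37125439, 452.95147231, 230.48902363]), 'tool_rot': array([ 2.15694018e-01,  9.76460533e-01, -9.32947915e-04, -2.17220393e-04]), 'contact_force': array([-0.84724072,  0.33274116, -0.14868228]), 'torque': array([0.05403553, 0.06602469, 0.0519778 ]), 'opening': 0.9987101232944725}
```

View pics/top0.png

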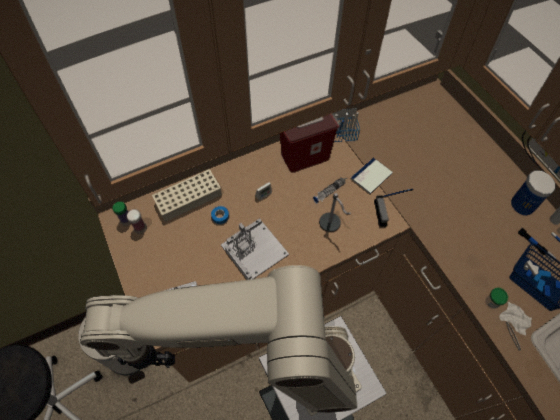

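View pics/scene0.png

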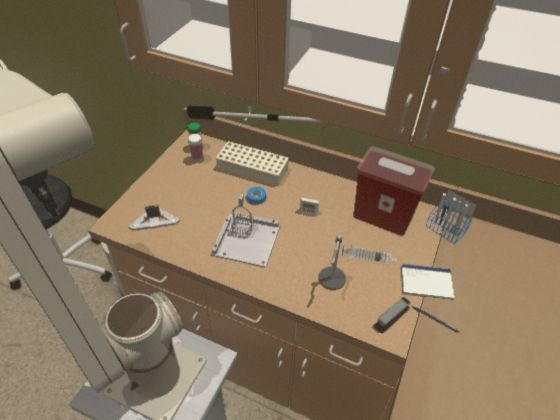

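The scene shows the jig with basket at about (247,235), the hook stand at (333,270), the square at (155,218), tape at (257,194), timer at (310,206) and stapler at (393,314). In the top view the square is partly hidden by the arm. I'll zoom in next.

```bash
python3 - <<'E'
import cv2,numpy as np
s=cv2.imread('pics/scene0.png');t=cv2.imread('pics/top0.png')
a=cv2.resize(s[185:300,120:280],None,fx=5,fy=5,interpolation=cv2.INTER_CUBIC)
cv2.imwrite('pics/zs.png',a)
b=cv2.resize(t[175:285,210:360],None,fx=4,fy=4,interpolation=cv2.INTER_CUBIC)[:,:400]
b=cv2.resize(t[180:280,212:292],None,fx=5,fy=5,interpolation=cv2.INTER_CUBIC)
d=cv2.resize(t[185:265,310:390],None,fx=5,fy=5,interpolation=cv2.INTER_CUBIC)
e=cv2.resize(s[230:330,300:380],None,fx=5,fy=5,interpolation=cv2.INTER_CUBIC)
m=np.zeros((600,800,3),np.uint8); m[:500,:400]=b; m[:500,400:]=e
cv2.imwrite('pics/zt.png',m[:500])
E
```

```text
(no output)
```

View pics/zs.png

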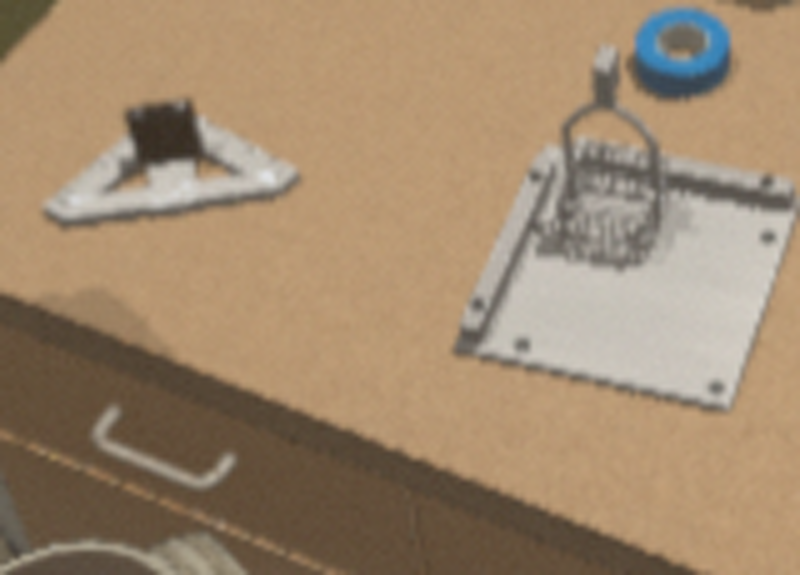

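View pics/zt.png

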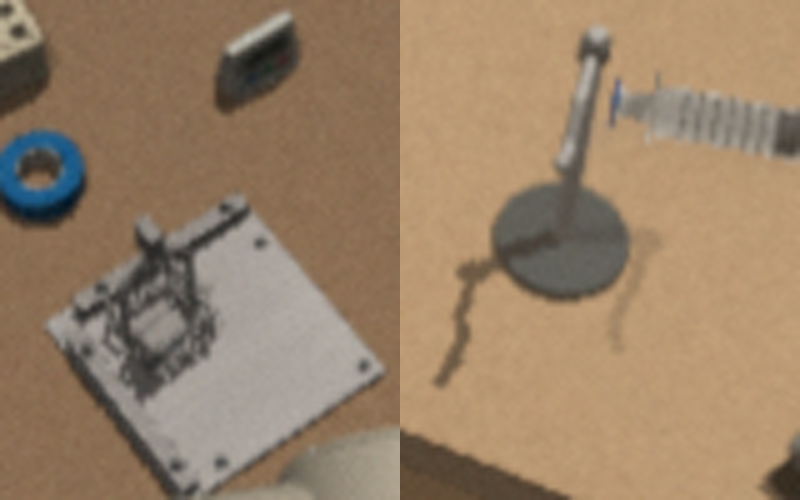

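The zooms show the plate's corners, the fences, the bail and tab (604,60 in zs), the square with its grip (165,130), and the hook pointing toward the camera (tip 565,160; post top 597,45). Next step: fit the poses.

```bash
cat > fit.py <<'E'
from h import *
import pickle
from scipy.optimize import least_squares
S=pickle.load(open('scene0.pkl','rb'));T=pickle.load(open('top0.pkl','rb'))
u=lambda o,p:[(p[0]+.5)/5-.5+o[0],(p[1]+.5)/5-.5+o[1]]
zs=lambda p:(S,u((120,185),p)); zt=lambda p:(T,u((212,180),p)); ze=lambda p:(S,u((300,230),(p[0]-400,p[1])))
def fit(obs,x0,z0=0):
    def tw(q,X):
        c,s=np.cos(q[2]),np.sin(q[2]); return [q[0]+c*X[0]-s*X[1],q[1]+s*X[0]+c*X[1],X[2]+z0]
    f=lambda q:np.concatenate([proj(c,[tw(q,X)])[0]-uv for X,(c,uv) in obs])
    r=least_squares(f,x0,x_scale=[10,10,.1],loss='soft_l1'); return r.x,r.fun.reshape(-1,2)
if __name__=='__main__':
    np.set_printoptions(suppress=True,precision=2)
    print(back(S,[zs((728,406))[1],zs((458,348))[1]],8), back(T,[zt((47,325))[1],zt((385,370))[1],zt((190,495))[1]],8))
    q,r=fit([((-92,-92,8),zs((728,406))),((-92,92,8),zs((456,350))),((92,92,8),zt((47,325))),((-92,-92,8),zt((385,370))),((-92,92,8),zt((190,497)))],[500,200,0]);print('jig',q,r.tolist())
    print('tape',back(S,[zs((683,45))[1]],24),back(T,[zt((40,168))[1]],24),'tab',back(S,[zs((606,48))[1]],167),back(T,[zt((148,222))[1]],167))
    q,r=fit([((38,-82,10),zs((297,176))),((-82,38,10),zs((45,208))),((15.6,-15.6,55),zs((187,102))),((-15.6,15.6,55),zs((128,110)))],[300,400,0]);print('square',q,r.tolist())
    print('hyp',back(S,[zs((297,176))[1],zs((45,208))[1]],10),'grip',back(S,[zs((158,105))[1]],55))
    print('foot',back(S,[ze((561,238))[1]],10),'posttop',back(S,[ze((596,35))[1]],204),'tip',back(S,[ze((565,158))[1]],190))
E
python3 fit.py
```

```text
[[ 443.18 -104.2     8.  ]
 [ 411.31   72.84    8.  ]] [[ 582.64  102.65    8.  ]
 [ 435.31 -107.      8.  ]
 [ 410.68   64.73    8.  ]]
jig [513.25  -2.57   0.17] [[0.7447784974056617, 1.6243595997115676], [-0.13833905311523154, 0.6794067917947189], [-0.8689410094100367, -1.0127142946091965], [0.09157540723413149, -0.9144030690599152], [-1.4129358934536072, 1.3733803586869726]]
tape [[707.35  57.27  24.  ]] [[701.64  55.34  24.  ]] tab [[555.45  33.39 167.  ]] [[544.35  25.18 167.  ]]
square [472.73 334.15  -0.17] [[0.25252801817589443, -0.822498792981321], [-0.5552128969745525, -0.6879820991891563], [1.0758604280136694, 0.7069829427975947], [-0.5513439469182231, 0.7486709252446246]]
hyp [[492.8  245.64  10.  ]
 [396.55 381.87  10.  ]] grip [[476.08 337.19  55.  ]]
foot [[ 490.02 -310.03   10.  ]] posttop [[ 490.6  -310.11  204.  ]] tip [[ 412.89 -321.31  190.  ]]
```

```bash
cat > ov.py <<'E'
from fit import *
def pose(q,P,z0=0):
    c,s=np.cos(q[2]),np.sin(q[2]);P=np.array(P,float);return np.c_[q[0]+c*P[:,0]-s*P[:,1],q[1]+s*P[:,0]+c*P[:,1],P[:,2]+z0]
sq=lambda a,b,c,d,z:[(a,c,z),(b,c,z),(b,d,z),(a,d,z),(a,c,z)]
M={'jig':[sq(-92,92,-92,92,8),sq(75,89,-66,89,26),sq(-66,89,75,89,26)],
'basket':[sq(-30,30,-30,30,0),sq(-30,30,-30,30,45),[(0,-29.5,45),(0,-29.5,88),(0,0,117),(0,29.5,88),(0,29.5,45)],sq(-11,11,-6,6,159),sq(-11,11,-6,6,127)],
'square':[[(38,38,10),(38,-82,10),(-82,38,10),(38,38,10)],[(15.6,-15.6,10),(15.6,-15.6,55),(-15.6,15.6,55),(-15.6,15.6,10)]],
'stand':[[(30+42*np.cos(a),42*np.sin(a),10) for a in np.linspace(0,6.3,25)],[(30,0,10),(30,0,204)],[(30,0,190),(-30,0,165),(-45,0,168),(-52,0,188)]]}
COL={'jig':(0,0,255),'basket':(0,255,0),'square':(255,0,255),'stand':(0,255,255)}
def draw(c,P,box,k):
    x,y,w,h=box; im=cv2.cvtColor(c['pixels'],cv2.COLOR_RGB2BGR)[y:y+h,x:x+w]
    im=cv2.resize(im,None,fx=k,fy=k,interpolation=cv2.INTER_CUBIC)
    for n,(q,z0) in P.items():
        for l in M[n]:
            uv=(proj(c,pose(q,l,z0))-[x,y]+.5)*k-.5
            cv2.polylines(im,[np.round(uv).astype(int)],False,COL[n],1,cv2.LINE_AA)
    return im
E
python3 - <<'E'
from ov import *
P={'jig':((513.25,-2.57,.17),0),'basket':((550,29,.17),8),'stand':((461,-314,.14),0)}
k=5
m=np.vstack([np.hstack([draw(S,P,(205,190,80,60),k),draw(T,P,(215,215,80,60),k)]),np.hstack([draw(S,P,(300,230,80,60),k),draw(T,P,(305,180,80,60),k)])])
cv2.imwrite('pics/ov1.png',m)
E
```

```text
(no output)
```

View pics/ov1.png

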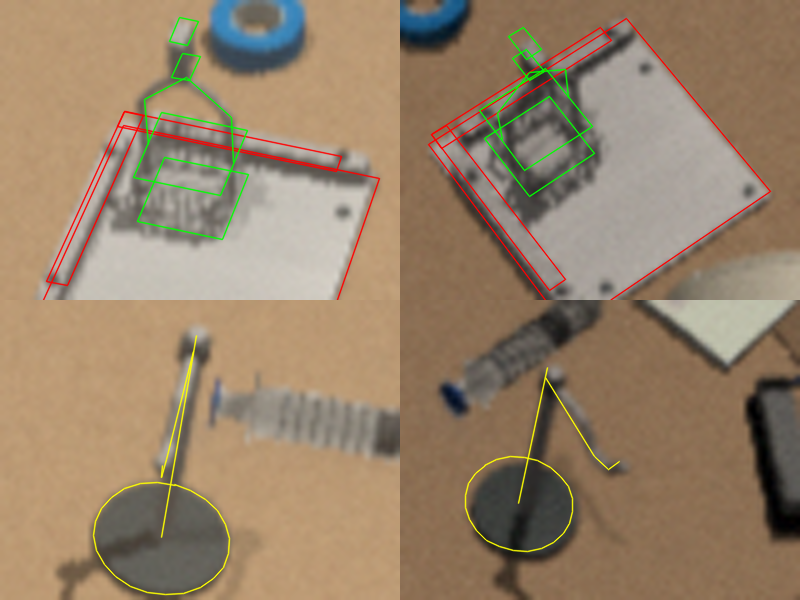

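The scene and top overlays disagree by about 1.5–2 px (about 5 mm), which looks like calibration bias. I'll use the gripper itself as the reference, so I'm going above the basket.

```bash
cat > plan.py <<'E'
from h import *
def plan(x,y,z,psi,n,jaw,rows=None):
    "straight move of TCP to world x,y,z with tool-y heading psi in n rows (tool kept vertical)"
    o=arm.get_obs(); p=o['eef_pos']; R=Rn.from_quat(o['tool_rot']).as_matrix()
    ty=R[:,1]; ps=np.arctan2(ty[1],ty[0]); d=(psi-ps+np.pi/2)%np.pi-np.pi/2
    print('now',p.round(1),'psi',round(ps,3),'tilt',R[:,2].round(4),'F',o['contact_force'].round(1),'op',round(o['opening'],3),'t',o['time_s'])
    # levelling error: rotate tool z to -Z
    lev=R.T@np.cross(R[:,2],[0,0,-1]); 
    dw=np.array([x,y,z])-p
    print('world delta',dw.round(1),'turn',round(d,3))
    out=[]; a=ps
    for i in range(n):
        Rc=np.array([[-np.sin(a),np.cos(a),0],[np.cos(a),np.sin(a),0],[0,0,-1]])
        s=Rc@dw/n/10; l=lev/n; out.append([jaw,*np.round(s,2).tolist(),round(l[0],3),round(l[1],3),round(-d/n,3)]); a+=d/n
    print(out)
E
python3 -c "
from plan import *
plan(549,28,235,1.74,16,8.5)"
```

```text
now [210.4 453.  230.5] psi 1.136 tilt [-8.0e-04 -1.7e-03 -1.0e+00] F [-0.8  0.3 -0.1] op 0.999 t 0.1
world delta [ 338.6 -425.     4.5] turn 0.604
[[8.5, -3.04, -1.52, -0.03, np.float64(-0.0), np.float64(-0.0), np.float64(-0.038)], [8.5, -2.98, -1.63, -0.03, np.float64(-0.0), np.float64(-0.0), np.float64(-0.038)], [8.5, -2.92, -1.74, -0.03, np.float64(-0.0), np.float64(-0.0), np.float64(-0.038)], [8.5, -2.85, -1.85, -0.03, np.float64(-0.0), np.float64(-0.0), np.float64(-0.038)], [8.5, -2.78, -1.96, -0.03, np.float64(-0.0), np.float64(-0.0), np.float64(-0.038)], [8.5, -2.7, -2.06, -0.03, np.float64(-0.0), np.float64(-0.0), np.float64(-0.038)], [8.5, -2.62, -2.16, -0.03, np.float64(-0.0), np.float64(-0.0), np.float64(-0.038)], [8.5, -2.54, -2.26, -0.03, np.float64(-0.0), np.float64(-0.0), np.float64(-0.038)], [8.5, -2.45, -2.35, -0.03, np.float64(-0.0), np.float64(-0.0), np.float64(-0.038)], [8.5, -2.36, -2.44, -0.03, np.float64(-0.0), np.float64(-0.0), np.float64(-0.038)], [8.5, -2.27, -2.53, -0.03, np.float64(-0.0), np.float64(-0.0), np.float64(-0.038)], [8.5, -2.17, -2.61, -0.03, np.float64(-0.0), np.float64(-0.0), np.float64(-0.038)], [8.5, -2.07, -2.69, -0.03, np.float64(-0.0), np.float64(-0.0), np.float64(-0.038)], [8.5, -1.96, -2.77, -0.03, np.float64(-0.0), np.float64(-0.0), np.float64(-0.038)], [8.5, -1.86, -2.84, -0.03, np.float64(-0.0), np.float64(-0.0), np.float64(-0.038)], [8.5, -1.75, -2.91, -0.03, np.float64(-0.0), np.float64(-0.0), np.float64(-0.038)]]
```

>>> servo_tool(
  deltas=[
    [8.5,-3.0,-1.5,0,0,0,-0.038],
    [8.5,-3.0,-1.6,0,0,0,-0.038],
    [8.5,-2.9,-1.7,0,0,0,-0.038],
    [8.5,-2.85,-1.85,0,0,0,-0.038],
    [8.5,-2.8,-2.0,0,0,0,-0.038],
    [8.5,-2.7,-2.1,0,0,0,-0.038],
    [8.5,-2.6,-2.2,0,0,0,-0.038],
    [8.5,-2.5,-2.3,0,0,0,-0.038],
  ],
)

```text
time_s: 0.77
eef_pos: [380.0, 239.0, 231.0]
tool_rot: [0.064, 0.998, -0.0, -0.0]
contact_force: [0.4, 0.6, 0.1]
opening: 0.997
```

>>> servo_tool(
  deltas=[
    [8.5,-2.45,-2.35,0,0,0,-0.038],
    [8.5,-2.4,-2.4,0,0,0,-0.038],
    [8.5,-2.3,-2.5,0,0,0,-0.038],
    [8.5,-2.2,-2.6,0,0,0,-0.038],
    [8.5,-2.1,-2.7,0,0,0,-0.038],
    [8.5,-2.0,-2.8,0,0,0,-0.038],
    [8.5,-1.9,-2.8,0,0,0,-0.038],
    [8.5,-1.75,-2.9,0,0,0,-0.038],
  ],
)

```text
time_s: 1.43
eef_pos: [552.2, 28.1, 230.8]
tool_rot: [-0.087, 0.996, 0.0, -0.001]
contact_force: [-0.2, -0.1, -0.7]
opening: 0.994
```

```bash
python3 - <<'E'
from ov import *
from plan import plan
plan(549,28,235,1.74,8,8.5)
o=arm.get_obs(); R=Rn.from_quat(o['tool_rot']).as_matrix(); p=o['eef_pos']
k=5
a=[]
for n,box in(('scene',(200,140,80,120)),('top',(215,170,80,120))):
    c=snap(n,n+'1.png'); 
    P={'jig':((513.25,-2.57,.17),0),'basket':((550,29,.17),8)}
    im=draw(c,P,box,k)
    for w in(p,p+43*R[:,1],p-43*R[:,1]):
        uv=(proj(c,[w])[0]-box[:2]+.5)*k; cv2.circle(im,tuple(int(v) for v in uv),4,(255,255,0),1)
    a.append(im)
cv2.imwrite('pics/ov2.png',np.hstack(a))
E
```

```text
now [552.2  28.1 230.8] psi 1.746 tilt [-1.e-03  1.e-04 -1.e+00] F [-0.2 -0.1 -0.7] op 0.994 t 1.4333
world delta [-3.2 -0.1  4.2] turn -0.006
[[8.5, 0.04, 0.01, -0.05, np.float64(0.0), np.float64(-0.0), np.float64(0.001)], [8.5, 0.04, 0.01, -0.05, np.float64(0.0), np.float64(-0.0), np.float64(0.001)], [8.5, 0.04, 0.01, -0.05, np.float64(0.0), np.float64(-0.0), np.float64(0.001)], [8.5, 0.04, 0.01, -0.05, np.float64(0.0), np.float64(-0.0), np.float64(0.001)], [8.5, 0.04, 0.01, -0.05, np.float64(0.0), np.float64(-0.0), np.float64(0.001)], [8.5, 0.04, 0.01, -0.05, np.float64(0.0), np.float64(-0.0), np.float64(0.001)], [8.5, 0.04, 0.01, -0.05, np.float64(0.0), np.float64(-0.0), np.float64(0.001)], [8.5, 0.04, 0.01, -0.05, np.float64(0.0), np.float64(-0.0), np.float64(0.001)]]
```

View pics/ov2.png

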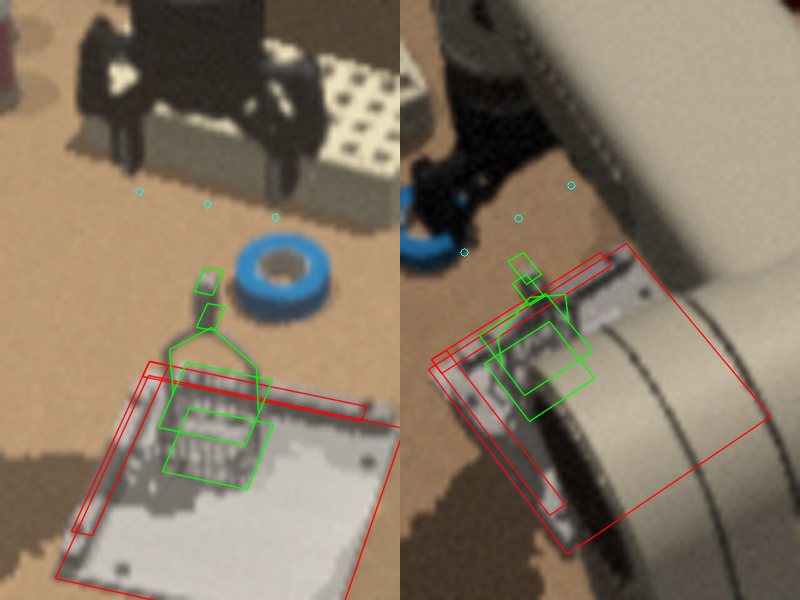

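In the picture the scene overlay agrees with both the fingers and the tab to about 2 mm (tab at 208,285). The fingers straddle the tab centrally, so I'm descending and pinching.

>>> servo_tool(
  deltas=[
    [8.5,0.3,0,2.0,0,0,0],
    [8.5,0,0,2.5,0,0,0],
    [8.5,0,0,2.5,0,0,0],
    [8.5,0,0,1.9,0,0,0],
    [8.5,0,0,0.7,0,0,0],
    [8.5,0,0,0,0,0,0],
    [4,0,0,0,0,0,0],
    [2,0,0,0,0,0,0],
  ],
)

```text
time_s: 2.2
eef_pos: [549.6, 29.4, 136.8]
tool_rot: [-0.087, 0.996, 0.0, 0.001]
contact_force: [-0.3, 0.0, -0.2]
opening: 0.744
```

>>> servo_tool(
  deltas=[
    [1,0,0,0,0,0,0],
    [0.5,0,0,0,0,0,0],
    [0,0,0,0,0,0,0],
    [0,0,0,0,0,0,0],
    [0,0,0,0,0,0,0],
    [0,0,0,0,0,0,0],
    [0,0,0,0,0,0,0],
    [0,0,0,0,0,0,0],
  ],
)

```text
time_s: 2.87
eef_pos: [549.3, 29.1, 136.1]
tool_rot: [-0.086, 0.996, -0.0, 0.001]
contact_force: [-0.2, -0.7, 5.4]
opening: 0.131
```

>>> servo_tool(
  deltas=[
    [0,0,0,-0.5,0,0,0],
    [0,0,0,-1.5,0,0,0],
    [0,0,0,-2,0,0,0],
    [0,0,0,-2,0,0,0],
    [0,0,0,-2,0,0,0],
    [0,0,0,-1,0,0,0],
    [0,0,0,0,0,0,0],
    [0,0,0,0,0,0,0],
  ],
)

```text
time_s: 3.53
eef_pos: [548.6, 29.1, 224.9]
tool_rot: [-0.086, 0.996, -0.0, -0.0]
contact_force: [-0.8, 0.4, -1.8]
opening: 0.132
```

```bash
python3 - <<'E'
from ov import *
from plan import plan
from fit import *
plan(357,-329,226,1.71,16,0)
k=5
o=arm.get_obs();p=o['eef_pos']
B={'jig':((513.25,-2.57,.17),0),'basket':((p[0],p[1],.175),p[2]+19-146)}
a=[]
for n,box in(('scene',(200,150,80,120)),('top',(225,170,80,120))):
    c=snap(n,n+'2.png'); pickle.dump(c,open(n+'2.pkl','wb'));a.append(draw(c,B,box,k))
cv2.imwrite('pics/ov3.png',np.hstack(a))
E
```

```text
now [548.6  29.1 224.9] psi 1.744 tilt [-3.e-04 -0.e+00 -1.e+00] F [-0.8  0.4 -1.8] op 0.132 t 3.5333
world delta [-191.6 -358.1    1.1] turn -0.034
[[0, 1.57, -2.0, -0.01, np.float64(0.0), np.float64(-0.0), np.float64(0.002)], [0, 1.56, -2.0, -0.01, np.float64(0.0), np.float64(-0.0), np.float64(0.002)], [0, 1.56, -2.01, -0.01, np.float64(0.0), np.float64(-0.0), np.float64(0.002)], [0, 1.55, -2.01, -0.01, np.float64(0.0), np.float64(-0.0), np.float64(0.002)], [0, 1.55, -2.01, -0.01, np.float64(0.0), np.float64(-0.0), np.float64(0.002)], [0, 1.54, -2.01, -0.01, np.float64(0.0), np.float64(-0.0), np.float64(0.002)], [0, 1.54, -2.02, -0.01, np.float64(0.0), np.float64(-0.0), np.float64(0.002)], [0, 1.54, -2.02, -0.01, np.float64(0.0), np.float64(-0.0), np.float64(0.002)], [0, 1.53, -2.02, -0.01, np.float64(0.0), np.float64(-0.0), np.float64(0.002)], [0, 1.53, -2.03, -0.01, np.float64(0.0), np.float64(-0.0), np.float64(0.002)], [0, 1.52, -2.03, -0.01, np.float64(0.0), np.float64(-0.0), np.float64(0.002)], [0, 1.52, -2.03, -0.01, np.float64(0.0), np.float64(-0.0), np.float64(0.002)], [0, 1.51, -2.04, -0.01, np.float64(0.0), np.float64(-0.0), np.float64(0.002)], [0, 1.51, -2.04, -0.01, np.float64(0.0), np.float64(-0.0), np.float64(0.002)], [0, 1.5, -2.04, -0.01, np.float64(0.0), np.float64(-0.0), np.float64(0.002)], [0, 1.5, -2.05, -0.01, np.float64(0.0), np.float64(-0.0), np.float64(0.002)]]
```

View pics/ov3.png

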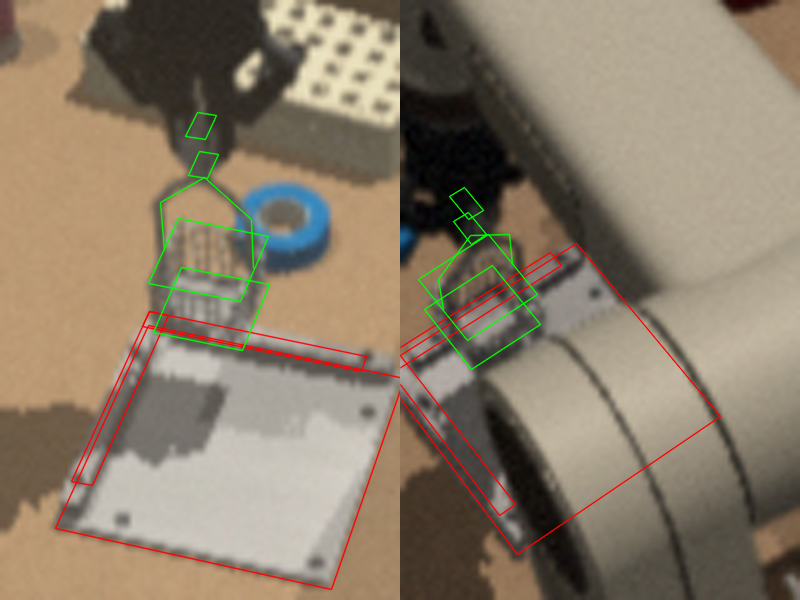

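The basket is held and hanging straight, with its wire within about 2 mm of the overlay. The residual gives the camera biases, which puts the hook seat at about (432,-320) and stand yaw 0.14. Next I carry the basket to just in front of the hook tip.

>>> servo_tool(
  deltas=[
    [0,0.8,-1.0,0,0,0,0.002],
    [0,1.6,-2.0,0,0,0,0.002],
    [0,1.7,-2.0,0,0,0,0.002],
    [0,1.7,-2.0,0,0,0,0.002],
    [0,1.7,-2.0,0,0,0,0.002],
    [0,1.7,-2.0,0,0,0,0.002],
    [0,1.7,-2.0,0,0,0,0.002],
    [0,1.7,-2.0,0,0,0,0.002],
  ],
)

```text
time_s: 4.3
eef_pos: [447.0, -140.8, 224.2]
tool_rot: [-0.078, 0.997, 0.0, -0.001]
contact_force: [0.3, -0.2, -2.3]
opening: 0.13
```

>>> servo_tool(
  deltas=[
    [0,1.7,-2.0,0,0,0,0.002],
    [0,1.7,-2.0,0,0,0,0.002],
    [0,1.7,-2.0,0,0,0,0.002],
    [0,1.7,-2.0,0,0,0,0.002],
    [0,1.6,-2.0,0,0,0,0.002],
    [0,1.6,-2.0,0,0,0,0.002],
    [0,1.5,-2.0,0,0,0,0.002],
    [0,0.9,-1.5,0,0,0,0.002],
  ],
)

```text
time_s: 4.97
eef_pos: [347.1, -312.7, 224.2]
tool_rot: [-0.069, 0.998, 0.001, -0.001]
contact_force: [0.5, 1.0, -1.2]
opening: 0.13
```

>>> servo_tool(
  deltas=[
    [0,0.7,-0.8,0,0,0,0],
    [0,0.3,-0.5,0,0,0,0],
    [0,0,0,0,0,0,0],
    [0,0,0,0,0,0,0],
    [0,0,0,0,0,0,0],
    [0,0,0,0,0,0,0],
    [0,0,0,0,0,0,0],
    [0,0,0,0,0,0,0],
  ],
)

```text
time_s: 5.63
eef_pos: [342.1, -325.2, 225.4]
tool_rot: [-0.071, 0.997, -0.0, 0.0]
contact_force: [0.0, -0.4, -1.6]
opening: 0.134
```

```bash
python3 - <<'E'
from ov import *
from plan import plan
plan(432,-320,226,1.71,8,0)
k=5
o=arm.get_obs();p=o['eef_pos']
B={'stand':((462,-316,.14),0),'basket':((p[0],p[1],.14),p[2]+19-146)}
a=[]
for n,box in(('scene',(290,210,80,120)),('top',(300,170,80,120))):
    c=snap(n,n+'3.png'); a.append(draw(c,B,box,k))
cv2.imwrite('pics/ov4.png',np.hstack(a))
E
```

```text
now [ 342.1 -325.2  225.4] psi 1.713 tilt [ 1.e-04 -0.e+00 -1.e+00] F [ 0.  -0.4 -1.6] op 0.134 t 5.6333
world delta [89.9  5.2  0.6] turn -0.003
[[0, -1.12, -0.09, -0.01, np.float64(-0.0), np.float64(0.0), np.float64(0.0)], [0, -1.12, -0.09, -0.01, np.float64(-0.0), np.float64(0.0), np.float64(0.0)], [0, -1.12, -0.09, -0.01, np.float64(-0.0), np.float64(0.0), np.float64(0.0)], [0, -1.12, -0.09, -0.01, np.float64(-0.0), np.float64(0.0), np.float64(0.0)], [0, -1.12, -0.09, -0.01, np.float64(-0.0), np.float64(0.0), np.float64(0.0)], [0, -1.12, -0.09, -0.01, np.float64(-0.0), np.float64(0.0), np.float64(0.0)], [0, -1.12, -0.09, -0.01, np.float64(-0.0), np.float64(0.0), np.float64(0.0)], [0, -1.12, -0.09, -0.01, np.float64(-0.0), np.float64(0.0), np.float64(0.0)]]
```

View pics/ov4.png

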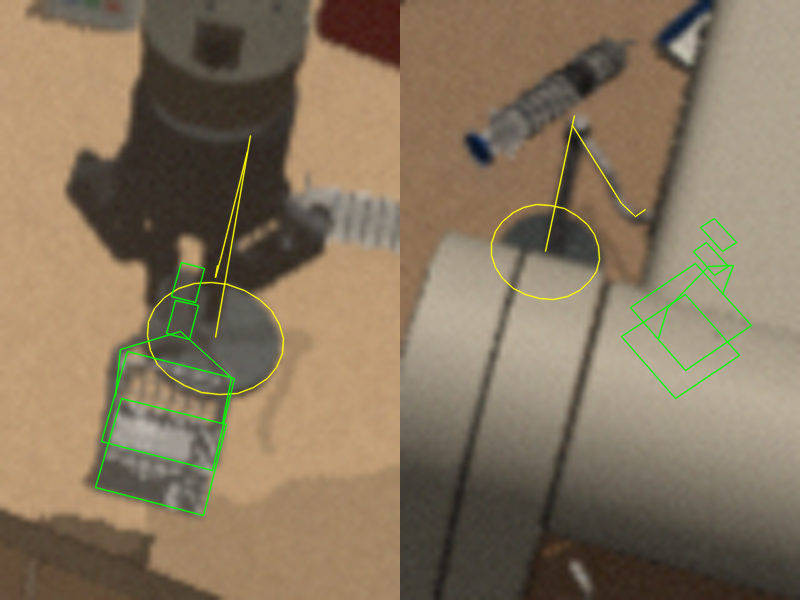

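The basket is in front of the tip, with its bail spanning the hook line. Advancing onto the hook.

>>> servo_tool(
  deltas=[
    [0,-0.7,0,0,0,0,0],
    [0,-1.2,-0.1,0,0,0,0],
    [0,-1.2,-0.1,0,0,0,0],
    [0,-1.2,-0.1,0,0,0,0],
    [0,-1.2,-0.1,0,0,0,0],
    [0,-1.2,-0.1,0,0,0,0],
    [0,-1.2,-0.1,0,0,0,0],
    [0,-1.1,0,0,0,0,0],
  ],
)

```text
time_s: 6.4
eef_pos: [433.3, -318.9, 225.1]
tool_rot: [-0.071, 0.997, 0.0, -0.0]
contact_force: [-0.3, -0.1, -1.2]
opening: 0.13
```

>>> servo_tool(
  deltas=[
    [0,0,0,0.6,0,0,0],
    [0,0,0,0.7,0,0,0],
    [0,0,0,0.7,0,0,0],
    [0,0,0,0.5,0,0,0],
    [0,0,0,0.5,0,0,0],
    [0,0,0,0.3,0,0,0],
    [0,0,0,0.2,0,0,0],
    [0,0,0,0,0,0,0],
  ],
)

```text
time_s: 7.07
eef_pos: [431.2, -319.0, 189.9]
tool_rot: [-0.07, 0.998, 0.0, -0.0]
contact_force: [0.2, 0.2, -0.1]
opening: 0.129
```

>>> servo_tool(
  deltas=[
    [0,0,0,0.1,0,0,0],
    [0,0,0,0.1,0,0,0],
    [0,0,0,0.1,0,0,0],
    [0,0,0,0.1,0,0,0],
    [0,0,0,0,0,0,0],
    [0,0,0,0,0,0,0],
    [0,0,0,0,0,0,0],
    [0,0,0,0,0,0,0],
  ],
)

```text
time_s: 7.73
eef_pos: [431.7, -319.0, 186.4]
tool_rot: [-0.071, 0.998, -0.0, 0.0]
contact_force: [0.1, -0.2, -1.6]
opening: 0.129
```

>>> servo_tool(
  deltas=[
    [0,0,0,0.1,0,0,0],
    [0,0,0,0.1,0,0,0],
    [0,0,0,0.1,0,0,0],
    [0,0,0,0,0,0,0],
    [0,0,0,0,0,0,0],
    [0,0,0,0,0,0,0],
    [0,0,0,0,0,0,0],
    [0,0,0,0,0,0,0],
  ],
)

```text
time_s: 8.4
eef_pos: [432.0, -319.2, 184.9]
tool_rot: [-0.071, 0.998, -0.001, 0.001]
contact_force: [-2.0, 0.6, 6.4]
opening: 0.129
```

Seated on the hook (contact about 8 N). Releasing.

>>> servo_tool(
  deltas=[
    [0,0,0,-0.1,0,0,0],
    [1.6,0,0,0,0,0,0],
    [2,0,0,0,0,0,0],
    [3,0,0,0,0,0,0],
    [4,0,0,0,0,0,0],
    [4.5,0,0,0,0,0,0],
    [4.5,0,0,0,0,0,0],
    [4.5,0,0,0,0,0,0],
  ],
)

```text
time_s: 9.07
eef_pos: [431.6, -319.0, 184.2]
tool_rot: [-0.071, 0.998, 0.0, -0.0]
contact_force: [0.2, 0.7, -0.1]
opening: 0.526
```

>>> servo_tool(
  deltas=[
    [4.5,0,0,-0.5,0,0,0],
    [4.5,0,0,-1,0,0,0],
    [4.5,0,0,-1.5,0,0,0],
    [4.5,0,0,-2,0,0,0],
    [4.5,0,0,-2,0,0,0],
    [4.5,0,0,-2,0,0,0],
    [4.5,0,0,-2,0,0,0],
    [4.5,0,0,-1,0,0,0],
  ],
)

```text
time_s: 9.73
eef_pos: [432.4, -319.6, 308.4]
tool_rot: [-0.071, 0.998, -0.002, 0.002]
contact_force: [-0.4, 0.5, 0.3]
opening: 0.53
```

```bash
python3 - <<'E'
from plan import plan
plan(472,332,305,0.615,8,6)
E
```

```text
now [ 432.4 -319.6  308.4] psi 1.712 tilt [ 0.0043 -0.0032 -1.    ] F [-0.4  0.5  0.3] op 0.53 t 9.7333
world delta [ 39.6 651.6  -3.4] turn -1.097
[[6, -1.64, 7.99, 0.04, np.float64(-0.0), np.float64(0.0), np.float64(0.137)], [6, -0.53, 8.14, 0.04, np.float64(-0.0), np.float64(0.0), np.float64(0.137)], [6, 0.59, 8.14, 0.04, np.float64(-0.0), np.float64(0.0), np.float64(0.137)], [6, 1.7, 7.98, 0.04, np.float64(-0.0), np.float64(0.0), np.float64(0.137)], [6, 2.77, 7.67, 0.04, np.float64(-0.0), np.float64(0.0), np.float64(0.137)], [6, 3.79, 7.22, 0.04, np.float64(-0.0), np.float64(0.0), np.float64(0.137)], [6, 4.75, 6.64, 0.04, np.float64(-0.0), np.float64(0.0), np.float64(0.137)], [6, 5.61, 5.93, 0.04, np.float64(-0.0), np.float64(0.0), np.float64(0.137)]]
```

>>> servo_tool(
  deltas=[
    [4.5,0,2.0,0,0,0,0.05],
    [4.5,0,3.3,0,0,0,0.05],
    [4.5,0,3.3,0,0,0,0.05],
    [4.5,0.4,3.3,0,0,0,0.05],
    [5,0.4,3.3,0,0,0,0.05],
    [6,0.4,3.3,0,0,0,0.05],
    [6,0.4,3.3,0,0,0,0.05],
    [6,0.4,2.0,0,0,0,0.05],
  ],
)

```text
time_s: 10.4
eef_pos: [419.6, -77.8, 305.8]
tool_rot: [0.129, 0.992, 0.0, 0.001]
contact_force: [1.1, 0.7, 0.5]
opening: 0.705
```

```bash
python3 - <<'E'
from ov import *
B={'stand':((462,-317,.14),0),'basket':((432,-319,.14),58),'square':((472.7,334,-.17),0),'jig':((513.25,-2.57,.17),0)}
c=snap('scene','scene4.png');t=snap('top','top4.png');pickle.dump(c,open('scene4.pkl','wb'));pickle.dump(t,open('top4.pkl','wb'))
print(proj(t,[[472,334,0]]),proj(t,[[513,-2.6,0]]),proj(t,[[461,-316,100]]))
a=draw(c,B,(120,195,80,60),5)
u=proj(t,[[460,325,0]])[0].astype(int)-[40,30]; u=np.maximum(u,0)
b=draw(t,B,(u[0],u[1],80,60),5)
d=draw(c,{k:B[k] for k in('stand','basket')},(300,230,80,60),5)
e=draw(c,{'jig':B['jig']},(205,205,80,60),5)
cv2.imwrite('pics/ov5.png',np.vstack([np.hstack([a,b]),np.hstack([d,e])]));print(u)
E
```

```text
[[174.55248229 296.26443594]] [[254.26840507 249.11986494]] [[336.37628649 213.76369546]]
[138 268]
```

View pics/ov5.png

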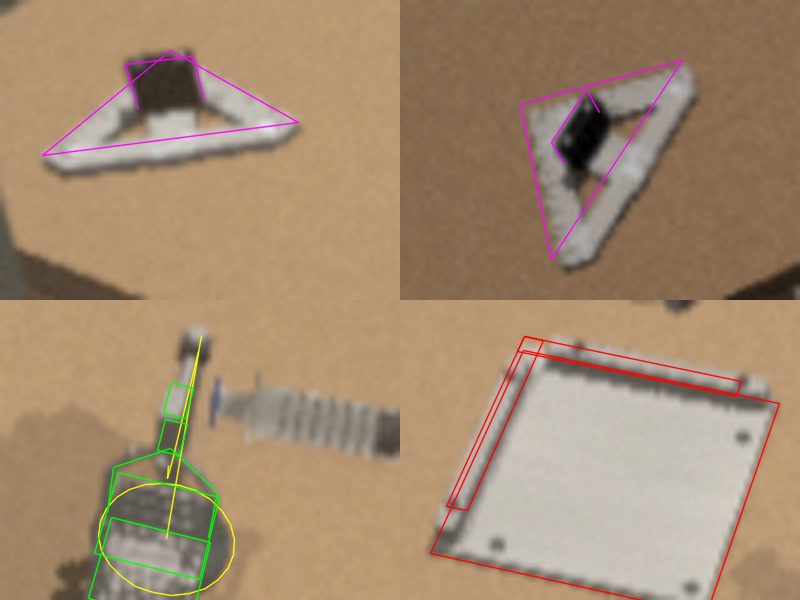

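The basket hangs in the hook, square to it. The square's overlay fits in the scene view, and in the top view it is off by the known bias. The fences do not reach the corner. The jig yaw matters most now, so I'm refining it from the plate edges, applying the bias corrections.

```bash
cat > ref.py <<'E'
from ov import *
S4=pickle.load(open('scene4.pkl','rb'));T4=pickle.load(open('top4.pkl','rb'))
def edge(c,q,A,B,off=(0,0),n=30,w=4):
    g=cv2.GaussianBlur(cv2.cvtColor(c['pixels'],cv2.COLOR_RGB2GRAY),(0,0),.7).astype(np.float32)
    a,b=proj(c,pose(q,[A,B]))+off; d=(b-a)/np.linalg.norm(b-a); m=np.array([-d[1],d[0]])
    s=np.arange(-w,w+.01,.1); out=[]
    for f in np.linspace(.12,.88,n):
        p=a+(b-a)*f+s[:,None]*m
        v=cv2.remap(g,p[:,0].astype(np.float32).reshape(1,-1),p[:,1].astype(np.float32).reshape(1,-1),cv2.INTER_CUBIC)[0]
        gr=np.gradient(v); i=np.argmax(abs(gr)); out.append((f,s[i]))
    o=np.array(out); md=np.median(o[:,1]); o=o[abs(o[:,1]-md)<1.2]
    k=np.polyfit(o[:,0],o[:,1],1); return np.polyval(k,[0,1]),len(o),np.std(o[:,1]-np.polyval(k,o[:,0])),np.linalg.norm(b-a)
E
python3 - <<'E'
from ref import *
np.set_printoptions(suppress=True,precision=2)
q=(513.25,-2.57,.17)
E={'near':((-92,-92,8),(-92,92,8)),'right':((-92,-92,8),(92,-92,8)),'left':((-92,92,8),(92,92,8))}
for n,c in(('S',S4),('T',T4),('T0',T)):
    for e,(A,B) in E.items():
        print(n,e,*edge(c,q,A,B))
E
```

```text
S near [1.97 1.32] 29 0.22749428387919127 56.57375662301504
S right [-1.08 -1.35] 29 0.21638736247736673 44.67640802596884
S left [4.07 3.87] 17 0.08929935099960383 44.562934500220756
T near [-0.23 -0.46] 29 0.21148610562645268 49.07950399400269
T right [-0.24 -0.66] 27 0.2694206651028978 45.038184374669896
T left [1.65 1.19] 26 0.25448390906681023 46.246978367022145
T0 near [-0.29 -0.36] 29 0.21874831970649963 49.07950399400269
T0 right [-0.28 -0.8 ] 29 0.3169004113404855 45.038184374669896
T0 left [1.64 1.18] 26 0.25499195623846965 46.246978367022145
```

```bash
python3 - <<'E'
from plan import plan
plan(473,332,110,0.615,16,6)
E
```

```text
now [419.9 -77.8 305.7] psi 1.316 tilt [ 2.1e-03  3.0e-04 -1.0e+00] F [0.1 0.8 0.1] op 0.704 t 10.5
world delta [  53.1  409.8 -195.7] turn -0.701
[[6, 0.32, 2.56, 1.22, np.float64(0.0), np.float64(0.0), np.float64(0.044)], [6, 0.44, 2.55, 1.22, np.float64(0.0), np.float64(0.0), np.float64(0.044)], [6, 0.55, 2.52, 1.22, np.float64(0.0), np.float64(0.0), np.float64(0.044)], [6, 0.66, 2.5, 1.22, np.float64(0.0), np.float64(0.0), np.float64(0.044)], [6, 0.77, 2.47, 1.22, np.float64(0.0), np.float64(0.0), np.float64(0.044)], [6, 0.87, 2.43, 1.22, np.float64(0.0), np.float64(0.0), np.float64(0.044)], [6, 0.98, 2.39, 1.22, np.float64(0.0), np.float64(0.0), np.float64(0.044)], [6, 1.08, 2.35, 1.22, np.float64(0.0), np.float64(0.0), np.float64(0.044)], [6, 1.18, 2.3, 1.22, np.float64(0.0), np.float64(0.0), np.float64(0.044)], [6, 1.28, 2.24, 1.22, np.float64(0.0), np.float64(0.0), np.float64(0.044)], [6, 1.38, 2.18, 1.22, np.float64(0.0), np.float64(0.0), np.float64(0.044)], [6, 1.47, 2.12, 1.22, np.float64(0.0), np.float64(0.0), np.float64(0.044)], [6, 1.57, 2.05, 1.22, np.float64(0.0), np.float64(0.0), np.float64(0.044)], [6, 1.65, 1.98, 1.22, np.float64(0.0), np.float64(0.0), np.float64(0.044)], [6, 1.74, 1.91, 1.22, np.float64(0.0), np.float64(0.0), np.float64(0.044)], [6, 1.82, 1.83, 1.22, np.float64(0.0), np.float64(0.0), np.float64(0.044)]]
```

>>> servo_tool(
  deltas=[
    [6,0.3,2.5,1.2,0,0,0.044],
    [6,0.4,2.5,1.2,0,0,0.044],
    [6,0.6,2.5,1.2,0,0,0.044],
    [6,0.7,2.5,1.2,0,0,0.044],
    [6,0.8,2.5,1.2,0,0,0.044],
    [6,0.9,2.4,1.2,0,0,0.044],
    [6,1.0,2.4,1.2,0,0,0.044],
    [6,1.1,2.4,1.2,0,0,0.044],
  ],
)

```text
time_s: 11.17
eef_pos: [446.9, 124.9, 208.6]
tool_rot: [0.302, 0.953, 0.0, 0.001]
contact_force: [1.0, 0.4, -0.3]
opening: 0.704
```

>>> servo_tool(
  deltas=[
    [6,1.2,2.3,1.2,0,0,0.044],
    [6,1.3,2.2,1.2,0,0,0.044],
    [6,1.4,2.2,1.2,0,0,0.044],
    [6,1.5,2.1,1.2,0,0,0.044],
    [6,1.6,2.0,1.2,0,0,0.044],
    [6,1.6,2.0,1.2,0,0,0.044],
    [6,1.7,1.9,1.2,0,0,0.044],
    [6,1.8,1.8,1.2,0,0,0.044],
  ],
)

```text
time_s: 11.83
eef_pos: [474.4, 328.9, 112.3]
tool_rot: [0.464, 0.886, 0.0, 0.0]
contact_force: [-0.2, 0.7, 0.5]
opening: 0.704
```

```bash
python3 - <<'E'
from ov import *
from plan import plan
plan(473,332,19,0.615,8,6)
o=arm.get_obs(); R=Rn.from_quat(o['tool_rot']).as_matrix(); p=o['eef_pos']
a=[]
for n,box in(('scene',(110,160,80,90)),('top',(130,230,80,90))):
    c=snap(n,n+'5.png'); im=draw(c,{'square':((473,332,-.17),0)},box,5)
    for w in(p,p+30*R[:,1],p-30*R[:,1]):
        uv=(proj(c,[w])[0]-box[:2]+.5)*5; cv2.circle(im,tuple(int(v) for v in uv),4,(255,255,0),1)
    a.append(im)
cv2.imwrite('pics/ov6.png',np.hstack(a))
E
```

```text
now [474.4 328.9 112.3] psi 0.606 tilt [ 1.2e-03  2.0e-04 -1.0e+00] F [-0.2  0.7  0.5] op 0.704 t 11.8333
world delta [ -1.4   3.1 -93.3] turn 0.009
[[6, 0.04, 0.01, 1.17, np.float64(0.0), np.float64(0.0), np.float64(-0.001)], [6, 0.04, 0.01, 1.17, np.float64(0.0), np.float64(0.0), np.float64(-0.001)], [6, 0.04, 0.01, 1.17, np.float64(0.0), np.float64(0.0), np.float64(-0.001)], [6, 0.04, 0.01, 1.17, np.float64(0.0), np.float64(0.0), np.float64(-0.001)], [6, 0.04, 0.01, 1.17, np.float64(0.0), np.float64(0.0), np.float64(-0.001)], [6, 0.04, 0.01, 1.17, np.float64(0.0), np.float64(0.0), np.float64(-0.001)], [6, 0.04, 0.01, 1.17, np.float64(0.0), np.float64(0.0), np.float64(-0.001)], [6, 0.04, 0.01, 1.17, np.float64(0.0), np.float64(0.0), np.float64(-0.001)]]
```

View pics/ov6.png

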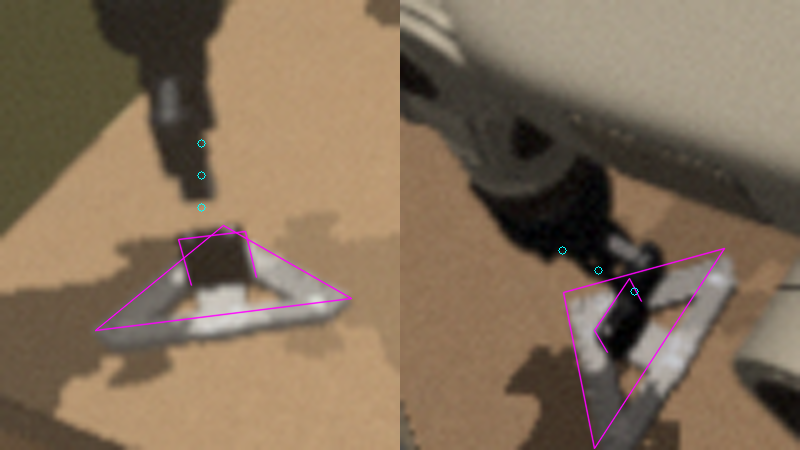

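The square matches the overlay in both views (scene directly; top offset by its known bias), and the fingers are above the grip. Descending and pinching.

>>> servo_tool(
  deltas=[
    [6,0.2,0,1.5,0,0,0],
    [6,0,0,2,0,0,0],
    [6,0,0,2,0,0,0],
    [6,0,0,1.6,0,0,0],
    [6,0,0,1.2,0,0,0],
    [6,0,0,0.8,0,0,0],
    [6,0,0,0.2,0,0,0],
    [6,0,0,0,0,0,0],
  ],
)

```text
time_s: 12.6
eef_pos: [472.4, 329.1, 19.4]
tool_rot: [0.463, 0.886, -0.0, 0.0]
contact_force: [-0.6, 0.1, -0.1]
opening: 0.706
```

>>> servo_tool(
  deltas=[
    [4,0,0,0,0,0,0],
    [3,0,0,0,0,0,0],
    [2,0,0,0,0,0,0],
    [1,0,0,0,0,0,0],
    [0,0,0,0,0,0,0],
    [0,0,0,0,0,0,0],
    [0,0,0,0,0,0,0],
    [0,0,0,0,0,0,0],
  ],
)

```text
time_s: 13.27
eef_pos: [472.4, 330.2, 20.3]
tool_rot: [0.463, 0.886, 0.001, 0.0]
contact_force: [-0.4, -0.2, 6.0]
opening: 0.157
```

>>> servo_tool(
  deltas=[
    [0,0,0,-0.5,0,0,0],
    [0,0,0,-1,0,0,0],
    [0,0,0,-1.5,0,0,0],
    [0,0,0,-1.5,0,0,0],
    [0,0,0,-1.5,0,0,0],
    [0,0,0,-0.5,0,0,0],
    [0,0,0,0,0,0,0],
    [0,0,0,0,0,0,0],
  ],
)

```text
time_s: 13.93
eef_pos: [471.8, 329.8, 84.1]
tool_rot: [0.463, 0.886, -0.0, -0.0]
contact_force: [-0.3, 0.2, -3.6]
opening: 0.155
```

```bash
python3 - <<'E'
from plan import plan
plan(525,14,85,0.963,16,0)
E
```

```text
now [471.8 329.8  84.1] psi 0.608 tilt [-1.e-04 -1.e-04 -1.e+00] F [-0.3  0.2 -3.6] op 0.155 t 13.9333
world delta [  53.2 -315.8    0.9] turn 0.355
[[0, -1.81, -0.85, -0.01, np.float64(-0.0), np.float64(-0.0), np.float64(-0.022)], [0, -1.79, -0.89, -0.01, np.float64(-0.0), np.float64(-0.0), np.float64(-0.022)], [0, -1.77, -0.93, -0.01, np.float64(-0.0), np.float64(-0.0), np.float64(-0.022)], [0, -1.75, -0.97, -0.01, np.float64(-0.0), np.float64(-0.0), np.float64(-0.022)], [0, -1.73, -1.01, -0.01, np.float64(-0.0), np.float64(-0.0), np.float64(-0.022)], [0, -1.7, -1.05, -0.01, np.float64(-0.0), np.float64(-0.0), np.float64(-0.022)], [0, -1.68, -1.09, -0.01, np.float64(-0.0), np.float64(-0.0), np.float64(-0.022)], [0, -1.66, -1.12, -0.01, np.float64(-0.0), np.float64(-0.0), np.float64(-0.022)], [0, -1.63, -1.16, -0.01, np.float64(-0.0), np.float64(-0.0), np.float64(-0.022)], [0, -1.6, -1.2, -0.01, np.float64(-0.0), np.float64(-0.0), np.float64(-0.022)], [0, -1.58, -1.23, -0.01, np.float64(-0.0), np.float64(-0.0), np.float64(-0.022)], [0, -1.55, -1.27, -0.01, np.float64(-0.0), np.float64(-0.0), np.float64(-0.022)], [0, -1.52, -1.3, -0.01, np.float64(-0.0), np.float64(-0.0), np.float64(-0.022)], [0, -1.49, -1.33, -0.01, np.float64(-0.0), np.float64(-0.0), np.float64(-0.022)], [0, -1.46, -1.37, -0.01, np.float64(-0.0), np.float64(-0.0), np.float64(-0.022)], [0, -1.43, -1.4, -0.01, np.float64(-0.0), np.float64(-0.0), np.float64(-0.022)]]
```

The square is lifted (force z -3.6 N agrees with its weight). Carrying it over the plate.

>>> servo_tool(
  deltas=[
    [0,-1.4,-0.6,0,0,0,-0.022],
    [0,-1.8,-0.9,0,0,0,-0.022],
    [0,-1.8,-0.9,0,0,0,-0.022],
    [0,-1.8,-1.0,0,0,0,-0.022],
    [0,-1.7,-1.0,0,0,0,-0.022],
    [0,-1.7,-1.0,0,0,0,-0.022],
    [0,-1.7,-1.1,0,0,0,-0.022],
    [0,-1.7,-1.1,0,0,0,-0.022],
  ],
)

```text
time_s: 14.6
eef_pos: [498.4, 175.0, 82.8]
tool_rot: [0.383, 0.924, -0.001, -0.001]
contact_force: [0.1, -0.3, -2.3]
opening: 0.155
```

>>> servo_tool(
  deltas=[
    [0,-1.6,-1.2,0,0,0,-0.022],
    [0,-1.6,-1.2,0,0,0,-0.022],
    [0,-1.6,-1.2,0,0,0,-0.022],
    [0,-1.6,-1.3,0,0,0,-0.022],
    [0,-1.5,-1.3,0,0,0,-0.022],
    [0,-1.5,-1.3,0,0,0,-0.022],
    [0,-1.5,-1.4,0,0,0,-0.022],
    [0,-1.4,-1.4,0,0,0,-0.022],
  ],
)

```text
time_s: 15.27
eef_pos: [524.7, 16.8, 82.9]
tool_rot: [0.3, 0.954, -0.0, -0.001]
contact_force: [0.1, 0.0, -2.7]
opening: 0.156
```

>>> servo_tool(
  deltas=[
    [0,-0.5,-0.5,0,0,0,0],
    [0,0,0,0,0,0,0],
    [0,0,0,0,0,0,0],
    [0,0,0,0,0,0,0],
    [0,0,0,0,0,0,0],
    [0,0,0,0,0,0,0],
    [0,0,0,0,0,0,0],
    [0,0,0,0,0,0,0],
  ],
)

```text
time_s: 15.93
eef_pos: [526.9, 11.4, 84.4]
tool_rot: [0.3, 0.954, 0.0, 0.0]
contact_force: [-0.3, -0.6, -1.5]
opening: 0.153
```

```bash
python3 - <<'E'
from ov import *
from plan import plan
plan(525,14,40,0.963,8,0)
o=arm.get_obs();p=o['eef_pos']
a=[]
for n,box in(('scene',(195,170,90,110)),('top',(205,190,70,110))):
    c=snap(n,n+'6.png'); a.append(draw(c,{'jig':((513,-3,.178),0),'square':((p[0],p[1],.178),p[2]-20)},box,5))
cv2.imwrite('pics/ov7.png',np.hstack(a))
E
```

```text
now [526.9  11.4  84.4] psi 0.961 tilt [ 1.e-04  1.e-04 -1.e+00] F [-0.3 -0.6 -1.5] op 0.153 t 15.9333
world delta [ -1.9   2.6 -44.4] turn 0.002
[[0, 0.04, 0.01, 0.55, np.float64(0.0), np.float64(0.0), np.float64(-0.0)], [0, 0.04, 0.01, 0.55, np.float64(0.0), np.float64(0.0), np.float64(-0.0)], [0, 0.04, 0.01, 0.55, np.float64(0.0), np.float64(0.0), np.float64(-0.0)], [0, 0.04, 0.01, 0.55, np.float64(0.0), np.float64(0.0), np.float64(-0.0)], [0, 0.04, 0.01, 0.55, np.float64(0.0), np.float64(0.0), np.float64(-0.0)], [0, 0.04, 0.01, 0.55, np.float64(0.0), np.float64(0.0), np.float64(-0.0)], [0, 0.04, 0.01, 0.55, np.float64(0.0), np.float64(0.0), np.float64(-0.0)], [0, 0.04, 0.01, 0.55, np.float64(0.0), np.float64(0.0), np.float64(-0.0)]]
```

View pics/ov7.png

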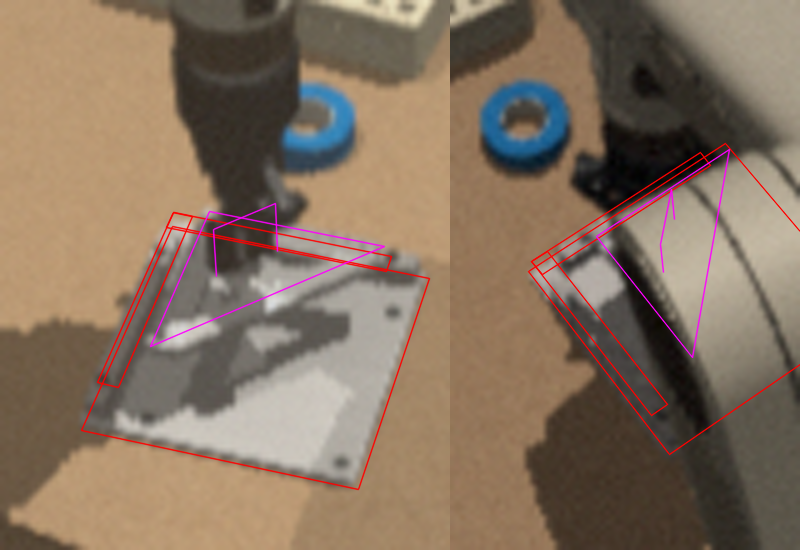

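The square is over the free plate, clear of both fences. Lowering onto the plate.

>>> servo_tool(
  deltas=[
    [0,0,0,0.7,0,0,0],
    [0,0,0,1,0,0,0],
    [0,0,0,1,0,0,0],
    [0,0,0,1,0,0,0],
    [0,0,0,0.8,0,0,0],
    [0,0,0,0.5,0,0,0],
    [0,0,0,0.3,0,0,0],
    [0,0,0,0,0,0,0],
  ],
)

```text
time_s: 16.7
eef_pos: [526.3, 10.8, 30.3]
tool_rot: [0.301, 0.954, -0.0, -0.001]
contact_force: [-0.5, 0.7, -2.4]
opening: 0.153
```

>>> servo_tool(
  deltas=[
    [0,0,0,0.1,0,0,0],
    [0,0,0,0.1,0,0,0],
    [0,0,0,0.1,0,0,0],
    [0,0,0,0,0,0,0],
    [0,0,0,0,0,0,0],
    [0,0,0,0,0,0,0],
    [0,0,0,0,0,0,0],
    [0,0,0,0,0,0,0],
  ],
)

```text
time_s: 17.37
eef_pos: [527.0, 10.9, 28.4]
tool_rot: [0.301, 0.954, 0.0, 0.0]
contact_force: [-0.3, 0.7, -2.5]
opening: 0.154
```

>>> servo_tool(
  deltas=[
    [0,0,0,0.1,0,0,0],
    [0,0,0,0.05,0,0,0],
    [0,0,0.3,0,0,0,0],
    [0,0,0.5,0,0,0,0],
    [0,0,0.5,0,0,0,0],
    [0,0,0.5,0,0,0,0],
    [0,0,0.2,0,0,0,0],
    [0,0,0,0,0,0,0],
  ],
)

```text
time_s: 18.03
eef_pos: [539.7, 27.2, 28.3]
tool_rot: [0.301, 0.954, 0.0, 0.001]
contact_force: [0.0, -0.4, 6.1]
opening: 0.156
```

>>> servo_tool(
  deltas=[
    [0,0,0.2,0,0,0,0],
    [0,0,0.2,0,0,0,0],
    [0,0,0.2,0,0,0,0],
    [0,0,0.1,0,0,0,0],
    [0,0,0.1,0,0,0,0],
    [0,0,0,0,0,0,0],
    [0,0,0,0,0,0,0],
    [0,0,0,0,0,0,0],
  ],
)

```text
time_s: 18.7
eef_pos: [544.0, 33.2, 28.3]
tool_rot: [0.301, 0.954, -0.0, 0.001]
contact_force: [-1.0, -1.6, 6.1]
opening: 0.154
```

>>> servo_tool(
  deltas=[
    [0,0,0.1,0,0,0,0],
    [0,0,0.1,0,0,0,0],
    [0,0,0.1,0,0,0,0],
    [0,0,0,0,0,0,0],
    [0,0,0,0,0,0,0],
    [0,0,0,0,0,0,0],
    [0,0,0,0,0,0,0],
    [0,0,0,0,0,0,0],
  ],
)

```text
time_s: 19.37
eef_pos: [545.6, 35.7, 28.3]
tool_rot: [0.301, 0.954, -0.0, 0.001]
contact_force: [-1.1, -2.5, 5.3]
opening: 0.156
```

>>> servo_tool(
  deltas=[
    [0,0,0.1,0,0,0,0],
    [0,0,0.1,0,0,0,0],
    [0,0,0.1,0,0,0,0],
    [0,0,0,0,0,0,0],
    [0,0,0,0,0,0,0],
    [0,0,0,0,0,0,0],
    [0,0,0,0,0,0,0],
    [0,0,0,0,0,0,0],
  ],
)

```text
time_s: 20.03
eef_pos: [547.0, 37.7, 28.3]
tool_rot: [0.301, 0.954, -0.001, 0.001]
contact_force: [-2.1, -1.4, 6.0]
opening: 0.158
```

>>> servo_tool(
  deltas=[
    [0,0,0.1,0,0,0,0],
    [0,0,0.1,0,0,0,0],
    [0,0,0.1,0,0,0,0],
    [0,0,0,0,0,0,0],
    [0,0,0,0,0,0,0],
    [0,0,0,0,0,0,0],
    [0,0,0,0,0,0,0],
    [0,0,0,0,0,0,0],
  ],
)

```text
time_s: 20.7
eef_pos: [547.3, 38.9, 28.3]
tool_rot: [0.302, 0.953, -0.002, 0.0]
contact_force: [-7.0, -5.8, 10.8]
opening: 0.155
```

Contact with the far fence (x force -7 N). Now moving along the jig's +y.

>>> servo_tool(
  deltas=[
    [0,0.07,0.07,0,0,0,0],
    [0,0.07,0.07,0,0,0,0],
    [0,0.07,0.07,0,0,0,0],
    [0,0,0,0,0,0,0],
    [0,0,0,0,0,0,0],
    [0,0,0,0,0,0,0],
    [0,0,0,0,0,0,0],
    [0,0,0,0,0,0,0],
  ],
)

```text
time_s: 21.37
eef_pos: [547.2, 39.7, 28.4]
tool_rot: [0.303, 0.953, -0.004, 0.001]
contact_force: [-3.8, -11.7, 10.3]
opening: 0.156
```

>>> servo_tool(
  deltas=[
    [0,-0.1,0.1,0,0,0,0],
    [0,0,0.1,0,0,0,0],
    [0,0,0,0,0,0,0],
    [0,0,0,0,0,0,0],
    [0,0,0,0,0,0,0],
    [0,0,0,0,0,0,0],
    [0,0,0,0,0,0,0],
    [0,0,0,0,0,0,0],
  ],
)

```text
time_s: 22.03
eef_pos: [547.2, 39.8, 28.5]
tool_rot: [0.303, 0.953, -0.005, -0.0]
contact_force: [-9.2, -15.2, 15.2]
opening: 0.154
```

```bash
python3 - <<'E'
from ov import *
from plan import plan
plan(547,40,28,0.963,1,0)
o=arm.get_obs();print('torque',o['torque'])
p=o['eef_pos']
ims=[]
for n,box in(('scene',(205,185,80,70)),('top',(205,190,80,70))):
    acc=0
    for i in range(4):
        c=camera(n); acc=acc+c['pixels'].astype(float)
    c['pixels']=(acc/4).astype(np.uint8); pickle.dump(c,open(n+'7.pkl','wb'))
    ims.append(draw(c,{},box,8 if n=='scene' else 2))
cv2.imwrite('pics/ov8.png',ims[0])
print(arm.get_obs()['contact_force'])
E
```

```text
now [547.2  39.8  28.5] psi 0.955 tilt [-0.0035 -0.0098 -0.9999] F [ -9.2 -15.2  15.2] op 0.154 t 22.0333
world delta [-0.2  0.2 -0.5] turn 0.008
[[0, 0.03, 0.01, 0.05, np.float64(-0.01), np.float64(0.003), np.float64(-0.008)]]
torque [-2.54832092  1.799618   -0.32510714]
[-10.11991645 -14.96455585  14.95895914]
```

View pics/ov8.png

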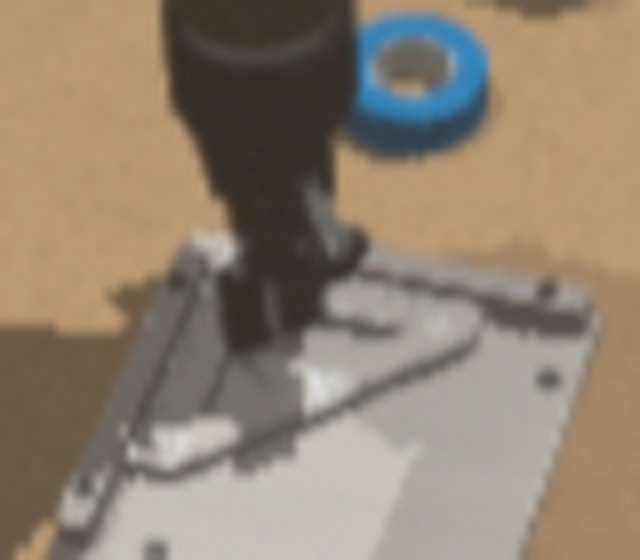

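The square looks seated: the left leg lies along the left fence and the far leg along the far fence. A small turn test will show whether it is flush.

>>> servo_tool(
  deltas=[
    [0,0,0,0,0,0,0.01],
    [0,0,0,0,0,0,0.01],
    [0,0,0,0,0,0,0],
    [0,0,0,0,0,0,0],
    [0,0,0,0,0,0,0],
    [0,0,0,0,0,0,0],
    [0,0,0,0,0,0,0],
    [0,0,0,0,0,0,0],
  ],
)

```text
time_s: 23.1
eef_pos: [547.2, 39.7, 28.5]
tool_rot: [0.311, 0.95, -0.005, -0.0]
contact_force: [-10.2, -15.3, 15.7]
opening: 0.157
```

```bash
cat > st.py <<'E'
from h import *
o=arm.get_obs();R=Rn.from_quat(o['tool_rot']).as_matrix();F=o['contact_force'];c,s=np.cos(.178),np.sin(.178)
print('p',o['eef_pos'].round(2),'psi',np.arctan2(R[1,1],R[0,1]).round(4),'tilt',R[:2,2].round(4),'F',F.round(1),'jigF',round(F[0]*c+F[1]*s,1),round(F[1]*c-F[0]*s,1),'T',o['torque'].round(2))
E
python3 st.py
```

```text
p [547.18  39.74  28.48] psi 0.9379 tilt [-0.0035 -0.0104] F [-10.2 -15.3  15.7] jigF -12.8 -13.3 T [-2.65  1.79  0.65]
```

>>> servo_tool(
  deltas=[
    [0,0,0,0,0,0,-0.01],
    [0,0,0,0,0,0,-0.01],
    [0,0,0,0,0,0,-0.01],
    [0,0,0,0,0,0,-0.01],
    [0,0,0,0,0,0,0],
    [0,0,0,0,0,0,0],
    [0,0,0,0,0,0,0],
    [0,0,0,0,0,0,0],
  ],
)

```text
time_s: 23.77
eef_pos: [547.2, 39.8, 28.5]
tool_rot: [0.295, 0.956, -0.005, -0.0]
contact_force: [-10.7, -13.7, 15.7]
opening: 0.157
```

```bash
python3 st.py
```

```text
p [547.15  39.82  28.51] psi 0.9728 tilt [-0.0036 -0.0094] F [-10.7 -13.7  15.7] jigF -13.0 -11.6 T [-2.44  1.91 -1.12]
```

The torque follows the turn linearly both ways and the position stays fixed, so the square sits flush. Turning back to the middle, then a numeric check that the basket and bystanders are unchanged.

>>> servo_tool(
  deltas=[
    [0,0,0,0,0,0,0.01],
    [0,0,0,0,0,0,0.01],
    [0,0,0,0,0,0,0],
    [0,0,0,0,0,0,0],
    [0,0,0,0,0,0,0],
    [0,0,0,0,0,0,0],
    [0,0,0,0,0,0,0],
    [0,0,0,0,0,0,0],
  ],
)

```text
time_s: 24.43
eef_pos: [547.2, 39.8, 28.5]
tool_rot: [0.303, 0.953, -0.005, -0.0]
contact_force: [-9.8, -14.4, 15.9]
opening: 0.155
```

```bash
python3 st.py; python3 - <<'E'
from h import *
import pickle
a=pickle.load(open('scene4.pkl','rb'))['pixels'];b=camera('scene')['pixels'];s0=pickle.load(open('scene0.pkl','rb'))['pixels']
g=lambda i,x,y,w,h:cv2.cvtColor(i,cv2.COLOR_RGB2GRAY)[y:y+h,x:x+w].astype(np.float32)
for n,r,ref in(('basket',(305,240,50,70),a),('tape',(243,183,30,24),s0),('timer',(297,195,26,24),s0),('stapler',(372,295,45,36),s0)):
    sh,resp=cv2.phaseCorrelate(g(ref,*r),g(b,*r)); print(n,'shift px',np.round(sh,2),'resp',round(resp,2),'mean diff',abs(g(ref,*r)-g(b,*r)).mean().round(1))
hand_in()
E
python3 st.py
```

```text
p [547.15  39.8   28.5 ] psi 0.9557 tilt [-0.0036 -0.0099] F [ -9.8 -14.4  15.9] jigF -12.2 -12.5 T [-2.59  1.87 -0.11]
basket shift px [ 0.02 -0.12] resp 0.89 mean diff 6.6
tape shift px [0.17 0.22] resp 0.69 mean diff 18.7
timer shift px [0.53 0.15] resp 0.95 mean diff 1.5
stapler shift px [0.5  0.03] resp 1.03 mean diff 1.5
the job is handed in; nothing more can be done
the job is handed in; nothing more can be done
```

The job is handed in at about 24.5 s of the allowed 72 s. My checks say both parts succeeded, but the hand-in reports no verdict.

**Basket:** It hangs by its bail in the hook and was let go. The last scene picture shows it unmoved since release, shifted by no more than 0.1 px.

**Square:** It lies flat on the plate, still gripped. It presses on the far fence with about 12 N and on the left fence with about 12.5 N, with plate friction included in those readings. A turn test of ±0.02 rad gave linear torque both ways with the position fixed, so it sits flush. The gripper heading matches the jig's to about 0.01 rad, and the tool is tilted by 0.01 rad.

**Bystanders:** The tape, timer and stapler show shifts of at most about 0.5 px, roughly 1.5 mm.

**Disagreements and limits:**
- **Cameras:** The scene and top cameras disagreed by about 5 mm, so I corrected with the known gripper position and relied on contact for the final fit.
- **Tape check:** This is the weakest, because the arm's shadow changed that part of the picture. Nothing I moved came near the tape.
- **Corner gap:** I did not measure the remaining gap at the square's corner directly. It rests on the force, the turn test and one picture.

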